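Lock a sample tray into its dock with the square key

ROBOT

A 6-joint arm with a two-finger parallel gripper is mounted at the origin on the work surface. World frame = base frame: x ahead of the robot, y to its left, z up, the work surface at z = 0. Lengths are in m, angles in rad, forces in N, time in s.
With the tool pointing down it reaches from about 0.3 to 0.875 m from the base axis. Payload 6.4 kg.
Tool frame: the origin (TCP) lies where the fingers leave the gripper's body, on its centre line; the fingertips stand 73 mm ahead of it and the grasp point (between the pads) lies 54 mm ahead of it (ctrl.pinch_z is the distance from the TCP to the grasp point, in m); z points along the fingers, y is the direction in which the jaws open and shut (so a half turn about z gives the same grasp; the last joint's range is limited). The gripper opens to 85 mm and grips with 20 to 120 N. Pads are 22 mm wide; open, the fingers measure 114 mm over their backs; the gripper's body (76 mm by 85 mm) begins 54 mm behind the grasp point. The pads swing forward as they close: fully open they stand 13 mm farther back than shut.
Start: joints at [-1.383, 0.181, 1.607, -0, 1.354, -0.206], TCP at [0.221, -0.531, 0.304] pointing down, gripper open.
Joint ranges: [-2.99, 2.99], [-0.89, 2.07], [0.3, 2.58], [-1.14, 4.28], [0, 2.63], [-3.12, 3.12]. Speed limits (rad/s): [2.57, 2.57, 3.01, 3.14, 3.14, 3.14].

INTERFACE

Orientations are given as a unit quaternion [w, x, y, z].
In Python, from bench import ctrl, camera, camera_model gives the robot as it stands.
- The arm moves only by the tool arm_command, never from a script. Its argument "series" is a list of rows, each a list of 7 numbers: the shift along the tool's x, y, z in m, then the turn, a rotation vector about the tool's x, y, z in degrees, then the finger opening in m, from 0 to 0.0854. In form: [[tx, ty, tz, rx, ry, rz, gripper], ...]. A call has exactly 5 rows; each row is the pose to reach, as a shift and turn from the pose commanded when the call began, along the tool's axes at that moment; what a row does not reach only later rows make up. A row lasts 1/10 s, in which the tool goes at most 50 mm and 8.59 degrees, less where a joint would pass 70% of its speed; a pose out of reach is approached as far as the arm can. A call with a gripper value outside its range is refused whole. The fingers move at their own pace and stop on an object; the grip force is fixed at half the most. Time passes only in rows, so rows that repeat a pose let the fingers close, or fill a call up. It gives the time, the measured TCP pose, the force and the opening at its end, in the units of the state.
- ctrl.get_obs(): the state, without advancing time (a new reading comes with each control period).
- camera(name): name is "scene" or "top" or "wrist"; returns (picture, depth): 384x512x3 uint8, red, green, blue; 384x512 float32, m along the optical axis (not along the pixel's ray), 0 where there is no reading.
- camera_model(name): a dict with "K" (3x3 intrinsics, pixels), "position" and "attitude" of the camera in the world. Camera axes: x right, y down, z forward; pixel columns grow to the right and rows downward; lengths in m; the calibration is good to about 2 mm. A picture is of the moment at which its call begins: read the wrist's pose just before it. camera_model takes no time and is no camera call; for the wrist camera it gives the pose at the moment of the call.
- ctrl.hand_in(): hands the job in, once; it reports no verdict.
The state is a dict: "time_s": time; "q": joint angles; "dq": joint speeds; "joint_efforts": joint torques, N m; "eef_pos": TCP position; "eef_rot": TCP orientation; "wrist_force": force on the tool from outside, world axes, zero at the start; "torque": the same for the moment, N m; "opening": opening from 0.0 (shut) to 1.0 (fully open).
Only numpy, scipy, OpenCV 4.12 (cv2) and the standard library are available. Lean on these libraries where they do the work, as an engineer would, in place of code of your own. Each camera call takes 0.05 s, during which the arm holds its last target. There are 200 camera calls.

TASK

Push the wooden sample tray fully home into its dock, then take the square key that fits the blue turn-button (the blue one), set its tip in the recess and turn the button counter-clockwise until its arm lies fully across the mouth behind the tray. Then stand the key upright in its own blue stand again. Turn the button only with the key, never with the gripper, do not let the key fall over, and leave the other keys and everything else on the counter alone.

Things in the scene. Friction and masses are not known exactly. Their poses are not given: they have to be found in the camera images.
- tray: Loose open wooden sample tray, blue inside, 110 (x) x 90 (y) x 40 mm tall, walls 8 mm thick. Origin: centre of the underside. It slides on the counter. 250 g.
- dock: Fixed aluminium U-shaped dock, rails 30 mm tall. Origin: on the counter, where the centre of the fully home tray lies. The tray goes in along dock +x from the open -x side until it meets the back bar, face at dock x +55 mm. Rails 96 mm apart inside from x -20 to +55 mm, flared wider from -20 to -55 mm. The turn-button's pivot stands left of the mouth at dock x -66, y +95 mm.
- latch (a joint): Blue captive turn-button on a vertical pivot. Radians: 0 = open (arm to about dock -x), 1.5 = its stop, closed (arm to dock -y, across the mouth 4 mm behind the home tray). Grows counter-clockwise from above. Starts between 0 and 0.2; friction about 0.1 N m. Arm 14 mm wide, reaching 75 mm from the pivot, 18 to 32 mm above the counter.
- recess (a point): Centre of the mouth of the square recess in the turn-button's 36 mm square blue head, on the pivot axis, 44 mm above the counter. The recess is 18 mm square and 18 mm deep, sides along this point's x and y; x points along the turn-button's arm and turns with it; z up.
- button_tip (a point): Outer end of the turn-button's arm, 25 mm above the counter.
- key_blue: T-handled square key standing in its stand. blue handle bar 56 (x) x 18 (y) x 28 mm tall, centred 76 mm above the origin; steel flange 44 mm across, 30 to 36 mm above it; below that a 16 mm square tip, sides along x and y, the lowest 6 mm 3 mm slimmer. Origin: centre of the tip's underside, z up. 140 g. It fits the turn-button's recess with 1 mm to spare on each side.
- stand_blue: Fixed round blue stand for the blue key: ring 60 mm across, 36 mm tall, round hole 35 mm across right through; the key's flange rests on its top, so that the key's origin is then 6 mm above the counter and the handle's centre 82 mm. Origin: centre of the underside.
- key_green: T-handled square key standing in its stand. green handle bar 56 (x) x 18 (y) x 28 mm tall, centred 76 mm above the origin; steel flange 44 mm across, 30 to 36 mm above it; below that a 10 mm square tip, sides along x and y, the lowest 6 mm 3 mm slimmer. Origin: centre of the tip's underside, z up. 140 g. Too small: it would spin in the recess.
- stand_green: Fixed round green stand for the green key: ring 60 mm across, 36 mm tall, round hole 35 mm across right through; the key's flange rests on its top, so that the key's origin is then 6 mm above the counter and the handle's centre 82 mm. Origin: centre of the underside.
- key_red: T-handled square key standing in its stand. red handle bar 56 (x) x 18 (y) x 28 mm tall, centred 76 mm above the origin; steel flange 44 mm across, 30 to 36 mm above it; below that a 22 mm square tip, sides along x and y, the lowest 6 mm 3 mm slimmer. Origin: centre of the tip's underside, z up. 140 g. Too big for the recess.
- stand_red: Fixed round red stand for the red key: ring 60 mm across, 36 mm tall, round hole 35 mm across right through; the key's flange rests on its top, so that the key's origin is then 6 mm above the counter and the handle's centre 82 mm. Origin: centre of the underside.
- tape: Bystander: yellow roll of tape lying flat, 90 mm across, 25 mm tall. Origin under its centre.
- jar: Bystander: jar with blue lid, 60 mm across, 75 mm tall. Origin under its centre.
- cartridge: Bystander: standing orange can of sealant, 50 mm across, 130 mm tall. Origin under its centre.
- putty_knife: Bystander: putty knife lying flat, 200 mm long along its x.
- carton: Bystander: cardboard carton 90 x 60 x 50 mm tall. Origin under its centre.
- ply_sample: Bystander: dark brown wood sample 80 x 80 x 18 mm. Origin under its centre.
- cup: Bystander: white cup, 76 mm across, 70 mm tall. Origin under its centre.
Not all that is in view belongs to the job. Leave any green or red look-alike of the tray alone.

How it is judged:
By the outcome, as a careful person would: the job done as asked, in the order asked, and still so for the second after the job is handed in, with the robot touching nothing.
It also fails if it takes over 72 s, if anything falls off the work surface, if the arm or the gripper's body presses on something with over 40 N, if the wrist force passes 120 N, or if a joint passes its speed limit or range.

## Working session

There is one attempt and no reset: what is moved stays moved. The work goes in short steps, Python scripts to look and compute and a tool call to move; the robot and the scene stay as the last step left them, time stands still between calls to the robot, and variables do not carry over. Pictures are saved under pics/ and viewed, about 8 in all and at most 12, crops included, and the job is handed in when it is done.

Besides the shell and the picture viewer there is one more tool, called after ">>>" as a command line: name --pt "numbers of a row" for each row, then --argument value for the rest. arm_command: Moves the arm, as the interface text tells. Its arguments: {"type":"object","properties":{"series":{"type":"array","items":{"type":"array","items":{"type":"number"}}}},"required":["series"]}

```bash
mkdir -p pics; ls
python3 - <<'E'
from bench import ctrl, camera, camera_model
import cv2,numpy as np
for n in("top","scene"):
    p,d=camera(n); m=camera_model(n); print(n,m); np.savez(f"{n}.npz",p=p,d=d)
    cv2.imwrite(f"pics/{n}0.png",cv2.resize(p[:,:,::-1],(800,600)))
print(ctrl.get_obs())
E
```

```text
pics
top {'K': array([[357.90992491,   0.        , 254.26499891],
       [  0.        , 357.90992491, 191.31736814],
       [  0.        ,   0.        ,   1.        ]]), 'position': array([ 0.38305273, -0.02548865,  1.10347549]), 'attitude': array([ 0.06792318, -0.69510801,  0.71304503, -0.06146607])}
scene {'K': array([[359.19505002,   0.        , 257.89852538],
       [  0.        , 359.19505002, 194.79595978],
       [  0.        ,   0.        ,   1.        ]]), 'position': array([ 1.23675615, -0.19426775,  0.72863725]), 'attitude': array([-0.30879927,  0.73737435,  0.5508888 , -0.23967397])}
{'time_s': 0.1, 'q': array([-1.38330546e+00,  1.81479270e-01,  1.60792949e+00,  1.24125667e-05,
        1.35378125e+00, -2.06308159e-01]), 'dq': array([-0.00191667, -0.0015965 , -0.00315029,  0.0008544 , -0.00254642,
       -0.00171498]), 'joint_efforts': array([-3.49345200e-04, -4.45880949e+01, -3.52240169e+01, -2.01392959e-04,
        4.15998307e-03,  2.94326082e-05]), 'eef_pos': array([ 0.22056791, -0.53059272,  0.30305672]), 'eef_rot': array([-7.98586110e-04,  9.80677787e-01,  1.95628320e-01,  1.35737460e-05]), 'wrist_force': array([-0.96348583, -0.44269811, -0.69423381]), 'torque': array([-0.01826996,  0.03376024, -0.06005272]), 'opening': 0.997951913979333}
```

View pics/top0.png

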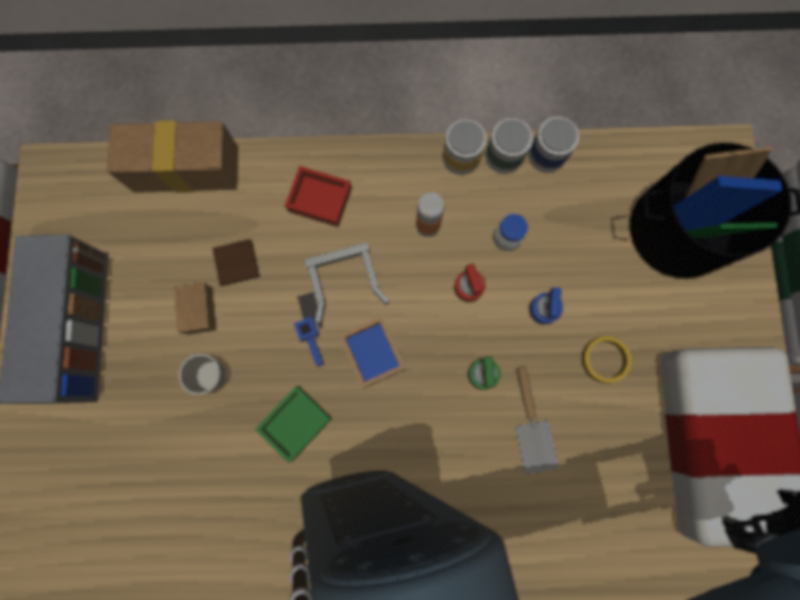

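View pics/scene0.png

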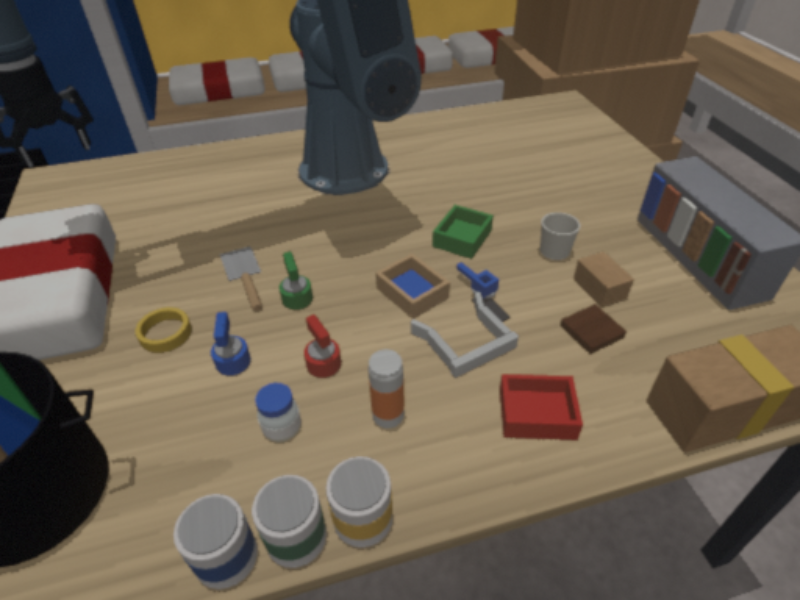

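Top view (800×600 px): dock U with its back bar at (337,255) and mouth facing down. The blue turn-button has its head at (306,328) and its arm end at (320,362). The wooden tray with the blue inside is at (373,350). The green (294,424) and red (319,195) trays are look-alikes to leave alone. Keys: blue (547,305), red (468,283), green (484,373). The jar with a blue lid is at (512,228).

```bash
cat > h.py <<'E'
import numpy as np,cv2
from scipy.spatial.transform import Rotation as R
from bench import ctrl,camera,camera_model
def rot(q): return R.from_quat(np.roll(q,-1))
def ray(m,uv,z):
    uv=np.atleast_2d(uv).astype(float); K=m["K"]
    d=np.c_[(uv[:,0]-K[0,2])/K[0,0],(uv[:,1]-K[1,2])/K[1,1],np.ones(len(uv))]
    d=rot(m["attitude"]).apply(d); return m["position"]+d*((z-m["position"][2])/d[:,2])[:,None]
def cloud(m,d):
    v,u=np.indices(d.shape);K=m["K"]
    c=np.stack([(u-K[0,2])/K[0,0]*d,(v-K[1,2])/K[1,1]*d,d],-1)
    return (rot(m["attitude"]).apply(c.reshape(-1,3))+m["position"]).reshape(*d.shape,3)
def proj(m,P):
    c=rot(m["attitude"]).inv().apply(np.atleast_2d(P)-m["position"]); q=c@m["K"].T
    return q[:,:2]/q[:,2:]
def blue(p):
    h=cv2.cvtColor(p,cv2.COLOR_RGB2HSV); return cv2.inRange(h,(108,120,60),(125,255,255))
E
python3 - <<'E'
from h import *
for n in("top","scene"):
    f=np.load(n+".npz");p,d=f["p"],f["d"];m=camera_model(n);W=cloud(m,d)
    k,l,s,c=cv2.connectedComponentsWithStats(blue(p))
    for i in range(1,k):
        if s[i,4]<15: continue
        M=l==i;w=W[M];z=np.percentile(w[:,2],[5,50,95])
        u,v=c[i]
        print(n,"px",np.round(c[i]),s[i,4],"z",np.round(z,3),"xyz@med",np.round(ray(m,c[i],z[1]),3),"rect",cv2.minAreaRect(np.float32(w[:,:2]*1000)))
    if n=="top":
        h=cv2.cvtColor(p,cv2.COLOR_RGB2HSV)
        M=((h[...,1]<60)&(W[...,2]>.015)&(W[...,2]<.045)).astype(np.uint8);M[:,:185]=0;M[:,255:]=0;M[:140]=0;M[220:]=0
        k,l,s,c=cv2.connectedComponentsWithStats(M)
        for i in range(1,k):
            if s[i,4]>30:
                ct=cv2.findContours((l==i).astype(np.uint8),0,1)[0][0]; a=cv2.approxPolyDP(ct,2,True)[:,0]
                print("grey",s[i],np.median(W[l==i][:,2]));print(np.c_[a,np.round(ray(m,a,.03)*1000)[:,:2]])
        # tray top rim
        T=((W[...,2]>.028)&(W[...,2]<.05)).astype(np.uint8);T[:200]=0;T[250:]=0;T[:,:215]=0;T[:,262:]=0
        w=W[T>0]; print("tray",len(w),np.median(w[:,2]),cv2.minAreaRect(np.float32(w[:,:2]*1000)))
E
python3 - <<'E'
import cv2
p=cv2.imread('pics/top0.png')
E
```

```text
top px [470. 120.] 457 z [0.139 0.217 0.231] xyz@med [[ 0.72  -0.585  0.217]] rect ((591.0687866210938, -348.2419738769531), (68.68806457519531, 764.88134765625), 27.670452117919922)
top px [328. 145.] 203 z [0.07  0.073 0.076] xyz@med [[ 0.709 -0.244  0.073]] rect ((563.66259765625, -133.26687622070312), (46.141212463378906, 418.109130859375), 52.87602233886719)
top px [351. 196.] 176 z [0.03  0.091 0.097] xyz@med [[ 0.55  -0.295  0.091]] rect ((466.8304748535156, -181.0391845703125), (49.7052116394043, 349.84002685546875), 36.39283752441406)
top px [198. 215.] 140 z [0.029 0.041 0.046] xyz@med [[0.512 0.152 0.041]] rect ((449.3335876464844, 84.85064697265625), (251.7278594970703, 53.8955078125), 46.92205810546875)
top px [238. 225.] 631 z [0.004 0.008 0.011] xyz@med [[0.482 0.035 0.008]] rect ((482.78033447265625, 34.923240661621094), (86.6966323852539, 68.07908630371094), 22.740201950073242)
top px [ 41. 246.] 64 z [0.119 0.124 0.128] xyz@med [[0.429 0.566 0.124]] rect ((428.9591369628906, 566.1585083007812), (10.391575813293457, 38.03400802612305), 89.16101837158203)
grey [195 15
[... 1983 characters left out ...]
0.094 0.097] xyz@med [[ 0.572 -0.308  0.094]] rect ((887.674560546875, -260.98931884765625), (710.2744140625, 27.36441421508789), 8.614385604858398)
scene px [147. 231.] 200 z [0.009 0.03  0.036] xyz@med [[ 0.584 -0.308  0.03 ]] rect ((569.3961181640625, -307.6411437988281), (39.95834732055664, 54.239356994628906), 6.950493812561035)
scene px [175. 255.] 337 z [0.071 0.074 0.076] xyz@med [[ 0.716 -0.247  0.074]] rect ((963.2621459960938, -232.84738159179688), (550.330078125, 47.81502914428711), 3.0636539459228516)
scene px [  9. 273.] 527 z [0.116 0.153 0.19 ] xyz@med [[ 0.728 -0.55   0.153]] rect ((967.34619140625, -369.810302734375), (641.557861328125, 44.6204833984375), 37.06607437133789)
```

```bash
cat >> h.py <<'E'
def go(x,y,z,psi,o=None):
    "shift (tool axes, m) and rotvec (deg) to TCP x,y,z, pointing down with tool x at world angle psi (deg)"
    o=o or ctrl.get_obs(); r=rot(o["eef_rot"])
    t=R.from_euler("z",psi,degrees=True)*R.from_euler("x",180,degrees=True)
    s=r.inv().apply(np.array([x,y,z])-o["eef_pos"]); w=np.degrees((r.inv()*t).as_rotvec())
    print("shift",np.round(s,4),"rot",np.round(w,1),"rows",np.ceil(max(np.linalg.norm(s)/.05,np.linalg.norm(w)/8.59)))
def state():
    o=ctrl.get_obs(); a=rot(o["eef_rot"]).apply([1,0,0])
    print("t",round(o["time_s"],2),"pos",np.round(o["eef_pos"],4),"psi",round(np.degrees(np.arctan2(a[1],a[0])),2),"F",np.round(o["wrist_force"],1),"T",np.round(o["torque"],2),"open",round(o["opening"],3),"q",np.round(o["q"],2)); return o
E
python3 -c "
from h import *
state();go(.5,.06,.32,113)
m=camera_model('wrist');o=ctrl.get_obs();r=rot(o['eef_rot'])
print(m['K'],r.inv().apply(m['position']-o['eef_pos']),(r.inv()*rot(m['attitude'])).as_matrix().round(3))"
```

```text
t 0.1 pos [ 0.2206 -0.5306  0.3031] psi 22.56 F [-1.  -0.4 -0.7] T [-0.02  0.03 -0.06] open 0.998 q [-1.38  0.18  1.61  0.    1.35 -0.21]
shift [ 0.4847 -0.4382 -0.0161] rot [ -0.1  -0.1 -90.4] rows 14.0
[[290.06372353   0.         252.95549771]
 [  0.         290.06372353 190.82241863]
 [  0.           0.           1.        ]] [ 0.08261404 -0.00045845 -0.0709843 ] [[-0.001 -0.947 -0.322]
 [ 1.    -0.001 -0.001]
 [ 0.001 -0.322  0.947]]
```

>>> arm_command --pt "0.161 -0.146 -0.005 0 0 -30 0.05" --pt "0.161 -0.146 -0.005 0 0 -30 0.05" --pt "0.161 -0.146 -0.005 0 0 -30 0.05" --pt "0.161 -0.146 -0.005 0 0 -30 0.05" --pt "0.161 -0.146 -0.005 0 0 -30 0.05"

```text
time_s: 0.6
eef_pos: [0.3143, -0.3305, 0.3084]
eef_rot: [-0.001, 0.896, 0.445, 0.0]
wrist_force: [-0.0, -0.4, -0.1]
opening: 0.587
```

>>> arm_command --pt "0.213 -0.046 -0.005 0 0 -30 0.05" --pt "0.213 -0.046 -0.005 0 0 -30 0.05" --pt "0.213 -0.046 -0.005 0 0 -30 0.05" --pt "0.213 -0.046 -0.005 0 0 -30 0.05" --pt "0.213 -0.046 -0.005 0 0 -30 0.05"

```text
time_s: 1.1
eef_pos: [0.407, -0.1336, 0.3138]
eef_rot: [-0.0, 0.75, 0.662, 0.001]
wrist_force: [0.3, -0.1, 0.0]
opening: 0.589
```

>>> arm_command --pt "0.207 0.067 -0.005 0 0 -30 0.05" --pt "0.207 0.067 -0.005 0 0 -30 0.05" --pt "0.207 0.067 -0.005 0 0 -30 0.05" --pt "0.207 0.067 -0.005 0 0 -30 0.05" --pt "0.207 0.067 -0.005 0 0 -30 0.05"

```text
time_s: 1.6
eef_pos: [0.5002, 0.0631, 0.3187]
eef_rot: [-0.0, 0.553, 0.833, 0.001]
wrist_force: [-0.5, 0.4, -0.0]
opening: 0.586
```

Accurate tracking. Next, a wrist look at the tray, dock and button.

Run:
```python
from h import *
state();m=camera_model("wrist");p,d=camera("wrist");np.savez("w1.npz",p=p,d=d,**m)
cv2.imwrite("pics/w1.png",cv2.resize(p[:,:,::-1],(800,600)))
W=cloud(m,d);h=cv2.cvtColor(p,cv2.COLOR_RGB2HSV)
# project prior guesses
for n,P in dict(tray=(.4806,.033,.04),piv=(.522,.156,.044),dock=(.612,.083,0)).items(): print(n,proj(m,P).round()*800/512)
k,l,s,c=cv2.connectedComponentsWithStats(blue(p))
for i in range(1,k):
    if s[i,4]<60: continue
    w=W[l==i];t=w[np.abs(w[:,2]-.044)<.004]
    print(c[i].round(),s[i,4],"z",np.percentile(w[:,2],[5,50,95]).round(3),"rect",cv2.minAreaRect(np.float32(w[:,:2]*1000)), len(t), cv2.minAreaRect(np.float32(t[:,:2]*1000)) if len(t)>20 else "")
    a=w[np.abs(w[:,2]-.032)<.004]
    if len(a)>20: print("  arm z32",len(a),cv2.minAreaRect(np.float32(a[:,:2]*1000)))
near=(np.hypot(W[...,0]-.48,W[...,1]-.033)<.08)&(W[...,2]>.034)&(W[...,2]<.046)&(d>0)
print("tray",near.sum(),np.median(W[near][:,2]),cv2.minAreaRect(np.float32(W[near][:,:2]*1000)))
M=((h[...,1]<60)&(W[...,2]>.024)&(W[...,2]<.036)&(np.hypot(W[...,0]-.61,W[...,1]-.083)<.13)).astype(np.uint8)
M=cv2.morphologyEx(M,cv2.MORPH_OPEN,np.ones((3,3)))
for ct in cv2.findContours(M,0,1)[0]:
    if len(ct)>40:
        a=cv2.approxPolyDP(ct,2.5,True)[:,0]; print(np.c_[a,np.round(ray(m,a,.03)*1000,1)[:,:2]])
```

```text
t 1.6 pos [0.5002 0.0631 0.3187] psi 112.9 F [-0.5  0.4 -0. ] T [-0.    0.01 -0.02] open 0.586 q [-0.11  0.01  1.76  0.    1.37 -0.51]
tray [[357.8125 281.25  ]]
piv [[473.4375 153.125 ]]
dock [[520.3125 273.4375]]
[295.  97.] 1458 z [0.029 0.043 0.046] rect ((507.6353759765625, 154.1267852783203), (103.33518981933594, 37.787574768066406), 14.906792640686035) 792 ((528.7476806640625, 159.74395751953125), (36.17146301269531, 35.35918426513672), 19.942550659179688)
  arm z32 573 ((498.4983215332031, 150.4512481689453), (83.26519775390625, 28.693740844726562), 10.560986518859863)
[232. 175.] 3276 z [0.009 0.01  0.011] rect ((468.9779968261719, 63.90562438964844), (93.4840316772461, 141.4283905029297), 22.79060173034668) 0 
tray 2056 0.04064344890570787 ((481.4049072265625, 33.68722152709961), (110.12285614013672, 89.734375), 22.933202743530273)
[[3.120e+02 1.170e+02 5.442e+02 1.418e+02]
 [3.090e+02 1.230e+02 5.440e+02 1.341e+02]
 [3.340e+02 1.410e+02 5.822e+02 1.265e+02]
 [3.890e+02 1.490e+02 6.503e+02 1.443e+02]
 [3.920e+02 1.530e+02 6.564e+02 1.414e+02]
 [3.710e+02 2.190e+02 6.781e+02 5.250e+01]
 [3.150e+02 2.120e+02 6.035e+02 3.220e+01]
 [2.890e+02 2.190e+02 5.757e+02 9.400e+00]
 [2.900e+02 2.260e+02 5.814e+02 4.000e-01]
 [3.160e+02 2.190e+02 6.094e+02 2.360e+01]
 [3.800e+02 2.320e+02 6.995e+02 4.020e+01]
 [4.090e+02 1.390e+02 6.665e+02 1.647e+02]
 [3.360e+02 1.330e+02 5.799e+02 1.362e+02]]
[[304.   91.  522.2 164.8]
 [303.  103.  527.  152.2]
 [313.  104.  538.5 155.8]
 [310.  100.  533.2 158.4]
 [313.   92.  532.4 167.9]]
```

View pics/w1.png

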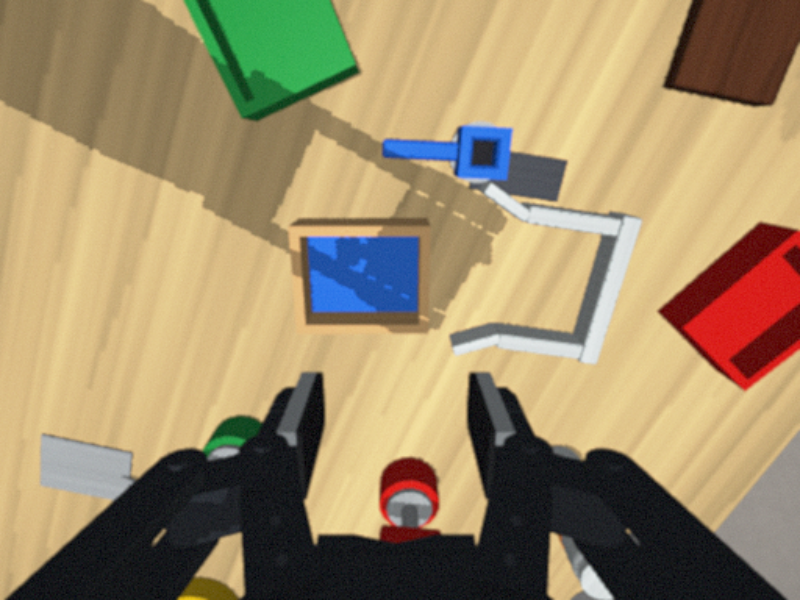

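The wrist view shows the tray at (360,275), the dock U mouth left of (455–500, 190–345) and the button head at (484,152) with its arm pointing left. The measured sizes match the ones given. I'll grip the tray's rear wall with the jaws along the tray x.

>>> arm_command --pt "-0.01 -0.04 0.02 0 0 0 0.05" --pt "-0.02 -0.08 0.05 0 0 0 0.05" --pt "-0.02 -0.08 0.1 0 0 0 0.05" --pt "-0.02 -0.08 0.15 0 0 0 0.05" --pt "-0.02 -0.08 0.17 0 0 0 0.05"

```text
time_s: 2.15
eef_pos: [0.4299, 0.0101, 0.1449]
eef_rot: [-0.003, 0.556, 0.831, -0.001]
wrist_force: [-0.4, -0.1, -0.2]
opening: 0.584
```

>>> arm_command --pt "0 0 0.04 0 0 0 0.05" --pt "0 0 0.061 0 0 0 0.05" --pt "0 0 0.061 0 0 0 0.0" --pt "0 0 0.061 0 0 0 0.0" --pt "0 0 0.061 0 0 0 0.0"

```text
time_s: 2.65
eef_pos: [0.4344, 0.0097, 0.0893]
eef_rot: [0.001, 0.555, 0.832, 0.0]
wrist_force: [-7.4, -0.8, 20.8]
opening: 0.079
```

>>> arm_command --pt "0 0 -0.002 0 0 0 0.0" --pt "0 0 -0.002 0 0 0 0.0" --pt "0 0 -0.002 0 0 0 0.0" --pt "0 0 -0.002 0 0 0 0.0" --pt "0 0 -0.002 0 0 0 0.0"

```text
time_s: 3.15
eef_pos: [0.4332, 0.0102, 0.0899]
eef_rot: [-0.0, 0.555, 0.832, -0.0]
wrist_force: [-1.1, 0.1, -3.4]
opening: 0.077
```

Run:
```python
from h import *
state();m=camera_model("wrist");p,d=camera("wrist")
cv2.imwrite("pics/w2.png",cv2.resize(p[:,:,::-1],(640,480)))
```

```text
t 3.15 pos [0.4332 0.0102 0.0899] psi 112.57 F [-1.1  0.1 -3.4] T [-0.07  0.14  0.01] open 0.077 q [-0.25  0.21  2.09 -0.    0.84 -0.65]
```

View pics/w2.png

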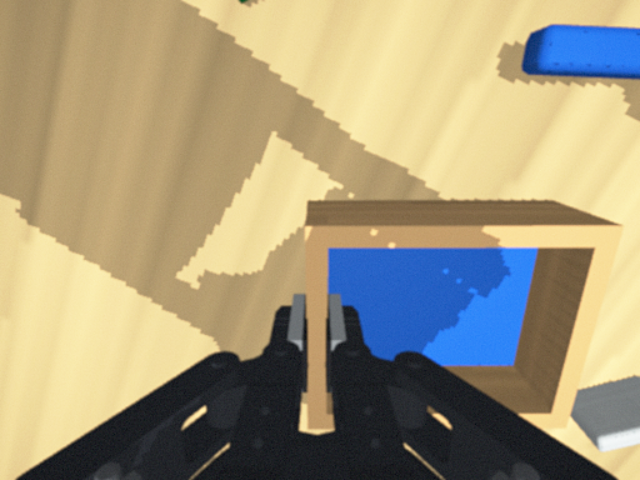

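The rear wall is held squarely between the pads. Now I'll align the tray with the dock axis, then slide it in.

>>> arm_command --pt "0.005 0.006 0 0 0 2 0.0" --pt "0.01 0.012 0 0 0 4 0.0" --pt "0.015 0.018 0 0 0 6 0.0" --pt "0.02 0.025 0 0 0 7.8 0.0" --pt "0.02 0.025 0 0 0 7.8 0.0"

```text
time_s: 3.7
eef_pos: [0.4491, 0.0387, 0.0899]
eef_rot: [0.0, 0.61, 0.792, 0.0]
wrist_force: [0.1, 0.3, -3.4]
opening: 0.079
```

Run:
```python
from h import *
state();go(.5643,.0686,.09,104.8)
m=camera_model("top");p,d=camera("top");W=cloud(m,d)
cv2.imwrite("pics/t2.png",cv2.resize(p[130:270,150:300,::-1],(750,700))[:600])
m=camera_model("wrist");p,d=camera("wrist");W=cloud(m,d)
D=np.array([.6128,.0847,0]);r=R.from_euler("z",14.8,degrees=True)
L=r.inv().apply(W.reshape(-1,3)-D).reshape(W.shape)*1000
# tray front outer top corners: wood rim points z~40 in dock frame
M=(L[...,2]>34)&(L[...,2]<46)&(np.abs(L[...,1])<60)&(L[...,0]>-130)&(L[...,0]<-40)&(d>0)
q=L[M]
for x in range(-125,-45,10):
    s=q[np.abs(q[:,0]-x)<5]; print(x,len(s),s[:,1].min().round(1) if len(s) else"",s[:,1].max().round(1) if len(s) else"")
print("front",np.percentile(q[:,0],99))
```

```text
t 3.7 pos [0.4491 0.0387 0.0899] psi 104.8 F [ 0.1  0.3 -3.4] T [-0.04  0.18 -0.02] open 0.079 q [-0.18  0.24  2.05  0.    0.85 -0.44]
shift [-5.000e-04  1.191e-01 -1.000e-04] rot [ 0. -0. -0.] rows 3.0
-125 550 -39.1 45.4
-115 546 -45.0 45.4
-105 503 36.5 45.4
-95 526 -37.3 45.3
-85 736 -42.0 45.4
-75 3189 -45.8 45.3
-65 1664 -45.5 45.4
-55 0  
front -65.37389394281173
```

The tray is centred on the dock axis to within about 0.5 mm and square to it. Sliding in.

>>> arm_command --pt "0 0.025 0 0 0 0 0.0" --pt "0 0.05 0 0 0 0 0.0" --pt "0 0.075 0 0 0 0 0.0" --pt "0 0.1 0 0 0 0 0.0" --pt "0 0.113 0 0 0 0 0.0"

```text
time_s: 4.3
eef_pos: [0.5597, 0.0668, 0.09]
eef_rot: [0.001, 0.61, 0.792, 0.0]
wrist_force: [0.0, -0.6, -3.8]
opening: 0.078
```

>>> arm_command --pt "0 0.002 0 0 0 0 0.0" --pt "0 0.004 0 0 0 0 0.0" --pt "0 0.006 0 0 0 0 0.0" --pt "0 0.007 0 0 0 0 0.0" --pt "0 0.007 0 0 0 0 0.0"

```text
time_s: 4.8
eef_pos: [0.5644, 0.0686, 0.0899]
eef_rot: [-0.0, 0.61, 0.792, -0.0]
wrist_force: [-0.9, 0.1, -3.5]
opening: 0.079
```

>>> arm_command --pt "0 0.001 0 0 0 0 0.0" --pt "0 0.002 0 0 0 0 0.0" --pt "0 0.003 0 0 0 0 0.0" --pt "0 0.004 0 0 0 0 0.0" --pt "0 0.004 0 0 0 0 0.0"

```text
time_s: 5.3
eef_pos: [0.5685, 0.0698, 0.0898]
eef_rot: [-0.0, 0.61, 0.792, -0.0]
wrist_force: [-0.4, 1.2, -3.0]
opening: 0.077
```

>>> arm_command --pt "0 0.001 0 0 0 0 0.0" --pt "0 0.002 0 0 0 0 0.0" --pt "0 0.003 0 0 0 0 0.0" --pt "0 0.003 0 0 0 0 0.0" --pt "0 0.003 0 0 0 0 0.0"

```text
time_s: 5.8
eef_pos: [0.5689, 0.0702, 0.0894]
eef_rot: [-0.002, 0.61, 0.792, -0.002]
wrist_force: [-11.9, -3.9, 6.3]
opening: 0.084
```

Run:
```python
from h import *
state()
m=camera_model("wrist");p,d=camera("wrist");W=cloud(m,d)
cv2.imwrite("pics/w3.png",cv2.resize(p[:,:,::-1],(640,480)))
```

```text
t 5.8 pos [0.5689 0.0702 0.0894] psi 104.78 F [-11.9  -3.9   6.3] T [-0.54  1.75 -0.08] open 0.084 q [-0.08  0.46  1.73 -0.    0.95 -0.34]
```

View pics/w3.png

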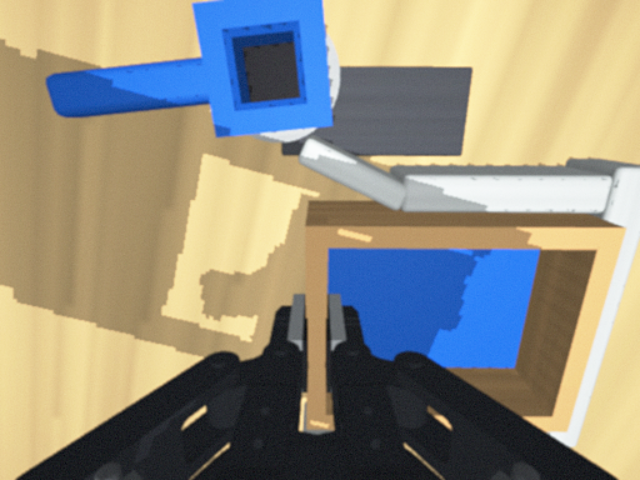

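Contact with the back bar at 12 N, so the tray is home, and the picture shows its front against the bar. The contact point also shifts the dock origin by about 4 mm, which puts the predicted pivot on the measured head. Release, lift and measure the button on the way.

>>> arm_command --pt "0 0 0 0 0 0 0.03" --pt "0 0 0 0 0 0 0.03" --pt "0 0 -0.03 0 0 0 0.03" --pt "0 0 -0.08 0 0 0 0.03" --pt "0 0 -0.13 0 0 0 0.03"

```text
time_s: 6.35
eef_pos: [0.5716, 0.0706, 0.2213]
eef_rot: [-0.0, 0.61, 0.792, 0.0]
wrist_force: [1.1, -1.6, -1.2]
opening: 0.355
```

>>> arm_command --pt "0 0 -0.04 0 0 8 0.05" --pt "0 0 -0.04 0 0 8 0.05" --pt "0 0 -0.04 0 0 8 0.05" --pt "0 0 -0.04 0 0 8 0.05" --pt "0 0 -0.04 0 0 8 0.05"

```text
time_s: 6.85
eef_pos: [0.5707, 0.0706, 0.258]
eef_rot: [-0.001, 0.664, 0.748, -0.001]
wrist_force: [-0.3, 0.4, -0.2]
opening: 0.586
```

```bash
cat >> h.py <<'E'
def latch(p,d,m,guess=(.529,.160)):
    W=cloud(m,d);b=blue(p)>0;near=np.hypot(W[...,0]-guess[0],W[...,1]-guess[1])<.035
    t=b&near&(W[...,2]>.040)&(W[...,2]<.050); v,u=np.nonzero(t)
    q=ray(m,np.c_[u,v],.044)[:,:2]*1000; r=cv2.minAreaRect(np.float32(q)); print("head",len(q),np.round(r[0],1),np.round(r[1],1),round(r[2],1),"zmed",np.median(W[t][:,2]).round(4))
    far=np.hypot(W[...,0]-guess[0],W[...,1]-guess[1]); a=b&(far>.028)&(far<.08)&(W[...,2]>.028)&(W[...,2]<.037)
    w=W[a][:,:2].mean(0)*1000-r[0]; print("arm dir deg",np.degrees(np.arctan2(w[1],w[0])).round(1)%360,a.sum())
    return r
E
python3 - <<'E'
from h import *
state();go(.60,-.30,.30,0)
m=camera_model("wrist");p,d=camera("wrist");np.savez("w4.npz",p=p,d=d,**m);latch(p,d,m);W=cloud(m,d)
M=(np.hypot(W[...,0]-.617,W[...,1]-.086)<.075)&(W[...,2]>.036)&(W[...,2]<.046)&(d>0)
print("tray",M.sum(),cv2.minAreaRect(np.float32(W[M][:,:2]*1000)))
cv2.imwrite("pics/w4.png",cv2.resize(p[:,:,::-1],(640,480)))
E
```

```text
t 6.85 pos [0.5707 0.0706 0.258 ] psi 96.79 F [-0.3  0.4 -0.2] T [-0.02  0.03  0.03] open 0.586 q [-0.08  0.23  1.65  0.    1.27 -0.2 ]
shift [-0.3714 -0.0149 -0.0422] rot [-0.2  0.1 96.8] rows 12.0
head 1076 [528.9 160. ] [36.2 35.3] 20.1 zmed 0.0447
arm dir deg 200.6 639
tray 3078 ((616.4052734375, 85.47171783447266), (110.37977600097656, 90.84577178955078), 14.606978416442871)
```

>>> arm_command --pt "-0.124 -0.005 -0.014 0 0 32 0.05" --pt "-0.124 -0.005 -0.014 0 0 32 0.05" --pt "-0.124 -0.005 -0.014 0 0 32 0.05" --pt "-0.124 -0.005 -0.014 0 0 32 0.05" --pt "-0.124 -0.005 -0.014 0 0 32 0.05"

```text
time_s: 7.4
eef_pos: [0.5808, -0.0542, 0.2727]
eef_rot: [-0.001, 0.845, 0.534, -0.001]
wrist_force: [-0.3, 0.7, 1.0]
opening: 0.585
```

>>> arm_command --pt "-0.108 0.061 -0.014 0 0 32 0.05" --pt "-0.108 0.061 -0.014 0 0 32 0.05" --pt "-0.108 0.061 -0.014 0 0 32 0.05" --pt "-0.108 0.061 -0.014 0 0 32 0.05" --pt "-0.108 0.061 -0.014 0 0 32 0.05"

```text
time_s: 7.9
eef_pos: [0.5901, -0.177, 0.2869]
eef_rot: [-0.001, 0.959, 0.283, -0.001]
wrist_force: [0.7, -0.5, 0.1]
opening: 0.588
```

>>> arm_command --pt "-0.059 0.109 -0.014 0 0 32.8 0.05" --pt "-0.059 0.109 -0.014 0 0 32.8 0.05" --pt "-0.059 0.109 -0.014 0 0 32.8 0.05" --pt "-0.059 0.109 -0.014 0 0 32.8 0.05" --pt "-0.059 0.109 -0.014 0 0 32.8 0.05"

```text
time_s: 8.4
eef_pos: [0.5997, -0.3, 0.3009]
eef_rot: [-0.001, 1.0, 0.002, -0.001]
wrist_force: [0.1, 0.5, -0.9]
opening: 0.585
```

```bash
cat >> h.py <<'E'
def key(p,d,m,guess=(.56,-.30)):
    W=cloud(m,d);near=np.hypot(W[...,0]-guess[0],W[...,1]-guess[1])<.07
    t=(blue(p)>0)&near&(W[...,2]>.088)&(W[...,2]<.105); v,u=np.nonzero(t)
    q=ray(m,np.c_[u,v],.096)[:,:2]*1000; print("handle",len(q),"zmed",np.median(W[t][:,2]).round(4),cv2.minAreaRect(np.float32(q)))
    s=(blue(p)>0)&near&(W[...,2]>.030)&(W[...,2]<.041); w=W[s]; 
    if len(w)>20: print("ring circle",np.round(cv2.minEnclosingCircle(np.float32(w[:,:2]*1000)),1) if 0 else cv2.minEnclosingCircle(np.float32(w[:,:2]*1000)))
E
python3 - <<'E'
from h import *
state()
m=camera_model("wrist");p,d=camera("wrist");np.savez("w5.npz",p=p,d=d,**m);key(p,d,m)
cv2.imwrite("pics/w5.png",cv2.resize(p[:,:,::-1],(800,600)))
E
```

```text
t 8.4 pos [ 0.5997 -0.3     0.3009] psi 0.18 F [ 0.1  0.5 -0.9] T [-0.01 -0.03 -0.04] open 0.585 q [-0.64  0.39  1.35  0.    1.4   0.93]
handle 803 zmed 0.0963 ((562.6495361328125, -307.6800537109375), (17.886104583740234, 56.667911529541016), 81.8183364868164)
ring circle ((561.21435546875, -308.1228332519531), 29.665088653564453)
```

View pics/w5.png

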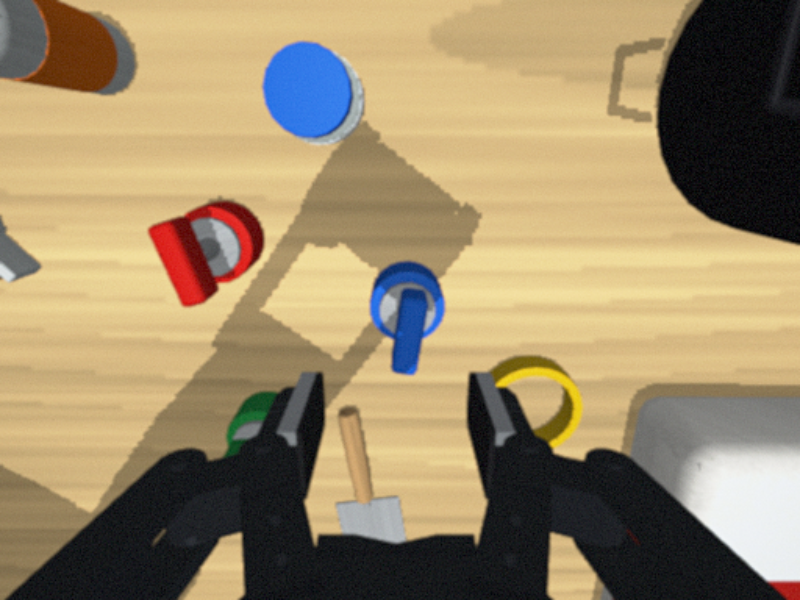

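The wrist view shows three key candidates: blue (408,320), red (205,250) and green (255,425). Only the blue one matches the task, and its handle measures 56.7×17.9 mm at z 96 mm, as specified. I'll grasp it at yaw −8.2°.

>>> arm_command --pt "-0.02 0.004 0.02 0 0 4 0.05" --pt "-0.037 0.0076 0.05 0 0 8.4 0.05" --pt "-0.037 0.0076 0.09 0 0 8.4 0.05" --pt "-0.037 0.0076 0.11 0 0 8.4 0.05" --pt "-0.037 0.0076 0.11 0 0 8.4 0.05"

```text
time_s: 8.95
eef_pos: [0.5609, -0.305, 0.1876]
eef_rot: [-0.002, 0.998, -0.07, -0.003]
wrist_force: [-0.4, 0.4, 0.2]
opening: 0.583
```

```bash
python3 -c "
from h import *
state();go(.5626,-.3077,.137,-8.2)"
```

```text
t 8.95 pos [ 0.5609 -0.305   0.1876] psi -8.04 F [-0.4  0.4  0.2] T [ 0.01 -0.04 -0.03] open 0.583 q [-0.68  0.44  1.52  0.    1.19  1.03]
shift [0.0024 0.0027 0.0506] rot [-0.2  0.4  0.2] rows 2.0
```

>>> arm_command --pt "0 0 0.03 0 0 0 0.05" --pt "0 0 0.054 0 0 0 0.05" --pt "0 0 0.054 0 0 0 0.05" --pt "0 0 0.054 0 0 0 0.05" --pt "0 0 0.054 0 0 0 0.05"

```text
time_s: 9.45
eef_pos: [0.5639, -0.3085, 0.1404]
eef_rot: [0.001, 0.997, -0.073, 0.001]
wrist_force: [0.5, -0.4, -0.4]
opening: 0.587
```

```bash
python3 -c "
from h import *
state();go(.5626,-.3077,.137,-8.2)"
```

```text
t 9.45 pos [ 0.5639 -0.3085  0.1404] psi -8.33 F [ 0.5 -0.4 -0.4] T [-0.01 -0.02 -0.  ] open 0.587 q [-0.68  0.5   1.54  0.    1.09  1.03]
shift [-0.0014 -0.0006  0.0034] rot [ 0.1 -0.2 -0.1] rows 1.0
```

>>> arm_command --pt "-0.001 0 0.003 0 0 0 0.05" --pt "-0.001 0 0.003 0 0 0 0.0" --pt "-0.001 0 0.003 0 0 0 0.0" --pt "-0.001 0 0.003 0 0 0 0.0" --pt "-0.001 0 0.003 0 0 0 0.0"

```text
time_s: 9.95
eef_pos: [0.5618, -0.3081, 0.1354]
eef_rot: [0.0, 0.997, -0.074, 0.0]
wrist_force: [-0.3, -0.2, 2.9]
opening: 0.205
```

```bash
python3 -c "
from h import *
state()"
```

```text
t 9.95 pos [ 0.5618 -0.3081  0.1354] psi -8.44 F [-0.3 -0.2  2.9] T [0.13 0.14 0.08] open 0.205 q [-0.69  0.51  1.54 -0.    1.09  1.03]
```

>>> arm_command --pt "0 0 -0.02 0 0 0 0.0" --pt "0 0 -0.05 0 0 0 0.0" --pt "0 0 -0.09 0 0 0 0.0" --pt "0 0 -0.13 0 0 0 0.0" --pt "0 0 -0.13 0 0 0 0.0"

```text
time_s: 10.45
eef_pos: [0.564, -0.3097, 0.272]
eef_rot: [0.003, 0.997, -0.073, 0.005]
wrist_force: [0.3, 0.2, 0.1]
opening: 0.2
```

Run:
```python
from h import *
state()
m=camera_model("wrist");p,d=camera("wrist");np.savez("w6.npz",p=p,d=d,**m)
cv2.imwrite("pics/w6.png",cv2.resize(p[:,:,::-1],(640,480)))
```

```text
t 10.45 pos [ 0.564  -0.3097  0.272 ] psi -8.43 F [0.3 0.2 0.1] T [-0.04 -0.01  0.01] open 0.2 q [-0.69  0.35  1.46  0.    1.32  1.03]
```

View pics/w6.png

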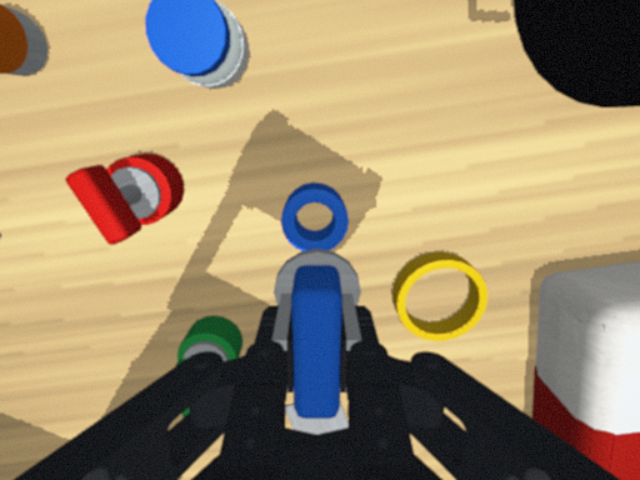

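The key is lifted cleanly out of its stand and held centred in the pads, upright. Carry it to the button.

>>> arm_command --pt "-0.008 -0.035 0 0 0 -2.5 0.0" --pt "-0.019 -0.083 0 0 0 -5.5 0.0" --pt "-0.03 -0.13 0 0 0 -8.5 0.0" --pt "-0.04 -0.18 0 0 0 -11.5 0.0" --pt "-0.051 -0.229 0 0 0 -14.3 0.0"

```text
time_s: 11.0
eef_pos: [0.5434, -0.073, 0.2626]
eef_rot: [-0.001, 0.999, 0.052, -0.002]
wrist_force: [1.2, 0.2, -1.9]
opening: 0.202
```

>>> arm_command --pt "0.001 -0.048 0 0 0 -3 0.0" --pt "0.002 -0.095 0 0 0 -6 0.0" --pt "0.004 -0.143 0 0 0 -9 0.0" --pt "0.006 -0.19 0 0 0 -12 0.0" --pt "0.007 -0.234 0 0 0 -14.3 0.0"

```text
time_s: 11.5
eef_pos: [0.5264, 0.1604, 0.2628]
eef_rot: [-0.0, 0.984, 0.176, -0.002]
wrist_force: [0.4, 0.4, -2.0]
opening: 0.198
```

>>> arm_command --pt "0 0 0.02 0 0 0 0.0" --pt "0 0 0.02 0 0 0 0.0" --pt "0 0 0.02 0 0 0 0.0" --pt "0 0 0.02 0 0 0 0.0" --pt "0 0 0.02 0 0 0 0.0"

```text
time_s: 12.0
eef_pos: [0.5285, 0.1574, 0.2454]
eef_rot: [0.0, 0.985, 0.174, 0.0]
wrist_force: [0.7, -0.4, -1.6]
opening: 0.204
```

Run:
```python
from h import *
o=state();go(.5289,.160,.21,20.1)
r=rot(o["eef_rot"])
m=camera_model("wrist");p,d=camera("wrist");np.savez("w7.npz",p=p,d=d,**m);latch(p,d,m)
# key handle in tool frame
W=cloud(m,d);L=r.inv().apply(W.reshape(-1,3)-o["eef_pos"]).reshape(W.shape)*1000
t=(blue(p)>0)&(np.abs(L[...,0])<40)&(np.abs(L[...,1])<15)&(L[...,2]<52)&(L[...,2]>20);q=L[t]
print("handle top z",np.median(q[:,2]).round(1),cv2.minAreaRect(np.float32(q[:,:2])),len(q))
h=cv2.cvtColor(p,cv2.COLOR_RGB2HSV)
f=(h[...,1]<60)&(np.hypot(L[...,0],L[...,1])<30)&(L[...,2]>85)&(L[...,2]<102);q=L[f]
if len(q)>20: print("flange",len(q),np.median(q[:,2]).round(1),q[:,0].max().round(1),q[:,1].min().round(1),q[:,1].max().round(1))
```

```text
t 12.0 pos [0.5285 0.1574 0.2454] psi 20.06 F [ 0.7 -0.4 -1.6] T [-0.    0.    0.02] open 0.204 q [ 0.07  0.19  1.72 -0.    1.23  1.29]
shift [ 0.0013 -0.0023  0.0354] rot [ 0. -0. -0.] rows 1.0
head 984 [529.5 160.3] [36.7 35.4] 20.0 zmed 0.0446
arm dir deg nan 0
handle top z 38.9 ((-0.41448020935058594, -0.3221282958984375), (55.515628814697266, 18.553098678588867), 0.4994436204433441) 4196
flange 1150 92.5 20.7 -22.0 20.8h.py:32: RuntimeWarning: Mean of empty slice.
  w=W[a][:,:2].mean(0)*1000-r[0]; print("arm dir deg",np.degrees(np.arctan2(w[1],w[0])).round(1)%360,a.sum())
  ret = um.true_divide(
```

>>> arm_command --pt "0.002 -0.002 0.02 0 0 0 0.0" --pt "0.002 -0.002 0.045 0 0 0 0.0" --pt "0.002 -0.002 0.064 0 0 0 0.0" --pt "0.002 -0.002 0.064 0 0 0 0.0" --pt "0.002 -0.002 0.064 0 0 0 0.0"

```text
time_s: 12.55
eef_pos: [0.5295, 0.1606, 0.1814]
eef_rot: [-0.0, 0.985, 0.175, 0.0]
wrist_force: [-0.1, 0.2, -1.2]
opening: 0.202
```

```bash
python3 -c "
from h import *
state();go(.5297,.1599,.172,20.1)"
```

```text
t 12.55 pos [0.5295 0.1606 0.1814] psi 20.12 F [-0.1  0.2 -1.2] T [ 0.    0.   -0.03] open 0.202 q [0.08 0.28 1.76 0.   1.11 1.3 ]
shift [-0.      0.0007  0.0094] rot [ 0. -0.  0.] rows 1.0
```

>>> arm_command --pt "0 0.0005 0.004 0 0 0 0.0" --pt "0 0.0005 0.008 0 0 0 0.0" --pt "0 0.0005 0.011 0 0 0 0.0" --pt "0 0.0005 0.013 0 0 0 0.0" --pt "0 0.0005 0.013 0 0 0 0.0"

```text
time_s: 13.05
eef_pos: [0.5294, 0.1605, 0.1678]
eef_rot: [-0.0, 0.985, 0.175, 0.0]
wrist_force: [0.8, -0.0, -1.9]
opening: 0.2
```

```bash
python3 -c "
from h import *
state()"
```

```text
t 13.05 pos [0.5294 0.1605 0.1678] psi 20.16 F [ 0.8 -0.  -1.9] T [ 0.07 -0.21  0.01] open 0.2 q [0.08 0.3  1.77 0.   1.08 1.3 ]
```

>>> arm_command --pt "0.0005 0 0.002 0 0 0 0.0" --pt "0.0005 0 0.004 0 0 0 0.0" --pt "0.0005 0 0.006 0 0 0 0.0" --pt "0.0005 0 0.007 0 0 0 0.0" --pt "0.0005 0 0.007 0 0 0 0.0"

```text
time_s: 13.55
eef_pos: [0.5296, 0.1606, 0.1606]
eef_rot: [-0.0, 0.985, 0.175, -0.0]
wrist_force: [0.4, -0.3, -2.5]
opening: 0.201
```

```bash
python3 -c "
from h import *
state()"
```

```text
t 13.55 pos [0.5296 0.1606 0.1606] psi 20.16 F [ 0.4 -0.3 -2.5] T [ 0.01 -0.01 -0.01] open 0.201 q [ 0.08  0.31  1.77 -0.    1.07  1.3 ]
```

The key is 12 mm into the recess with no side load. A little deeper, then turn counter-clockwise (rz negative).

>>> arm_command --pt "0 0 0.002 0 0 0 0.0" --pt "0 0 0.004 0 0 0 0.0" --pt "0 0 0.004 0 0 -4 0.0" --pt "0 0 0.004 0 0 -8 0.0" --pt "0 0 0.004 0 0 -12 0.0"

```text
time_s: 14.05
eef_pos: [0.5302, 0.1605, 0.1568]
eef_rot: [0.0, 0.96, 0.278, 0.001]
wrist_force: [1.1, -0.4, -2.9]
opening: 0.2
```

```bash
python3 -c "
from h import *
state()"
```

```text
t 14.05 pos [0.5302 0.1605 0.1568] psi 32.32 F [ 1.1 -0.4 -2.9] T [-0.11 -0.35 -0.07] open 0.2 q [ 0.08  0.31  1.77 -0.    1.06  1.09]
```

>>> arm_command --pt "0 0 0 0 0 -6 0.0" --pt "0 0 0 0 0 -12 0.0" --pt "0 0 0 0 0 -18 0.0" --pt "0 0 0 0 0 -24 0.0" --pt "0 0 0 0 0 -30 0.0"

```text
time_s: 14.55
eef_pos: [0.5298, 0.1607, 0.1568]
eef_rot: [-0.0, 0.855, 0.518, 0.0]
wrist_force: [-0.2, 0.7, -1.6]
opening: 0.205
```

```bash
python3 -c "
from h import *
state()"
```

```text
t 14.55 pos [0.5298 0.1607 0.1568] psi 62.39 F [-0.2  0.7 -1.6] T [ 0.07  0.01 -0.04] open 0.205 q [0.08 0.31 1.77 0.   1.06 0.56]
```

>>> arm_command --pt "0 0 0 0 0 -6 0.0" --pt "0 0 0 0 0 -12 0.0" --pt "0 0 0 0 0 -18 0.0" --pt "0 0 0 0 0 -24 0.0" --pt "0 0 0 0 0 -30 0.0"

```text
time_s: 15.05
eef_pos: [0.5294, 0.1607, 0.1568]
eef_rot: [-0.0, 0.692, 0.722, -0.0]
wrist_force: [-1.6, -0.5, -0.3]
opening: 0.203
```

```bash
python3 -c "
from h import *
state();m=camera_model('wrist');p,d=camera('wrist')
cv2.imwrite('pics/w8.png',cv2.resize(p[:,:,::-1],(640,480)))"
```

```text
t 15.05 pos [0.5294 0.1607 0.1568] psi 92.4 F [-1.6 -0.5 -0.3] T [-0.02  0.33 -0.06] open 0.203 q [0.08 0.31 1.77 0.   1.06 0.04]
```

View pics/w8.png

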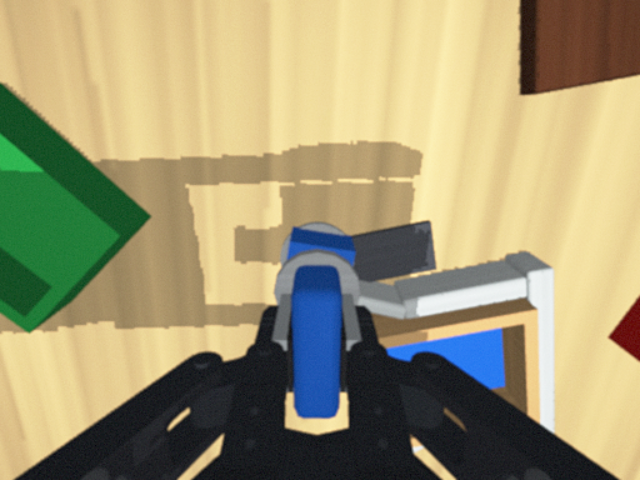

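The key is seated and the blue head is turning with it, lagging a few degrees because of the clearance. Continue to the stop.

>>> arm_command --pt "0 0 0 0 0 -3 0.0" --pt "0 0 0 0 0 -6 0.0" --pt "0 0 0 0 0 -9 0.0" --pt "0 0 0 0 0 -12 0.0" --pt "0 0 0 0 0 -13 0.0"

```text
time_s: 15.6
eef_pos: [0.5293, 0.1606, 0.1568]
eef_rot: [-0.0, 0.608, 0.794, -0.0]
wrist_force: [-3.2, -0.9, 0.9]
opening: 0.204
```

```bash
python3 -c "
from h import *
state()"
```

```text
t 15.6 pos [0.5293 0.1606 0.1568] psi 105.13 F [-3.2 -0.9  0.9] T [-0.12  0.55 -0.12] open 0.204 q [ 0.08  0.31  1.77 -0.    1.06 -0.18]
```

>>> arm_command --pt "0 0 0 0 0 -1.5 0.0" --pt "0 0 0 0 0 -3 0.0" --pt "0 0 0 0 0 -4.5 0.0" --pt "0 0 0 0 0 -6 0.0" --pt "0 0 0 0 0 -6 0.0"

```text
time_s: 16.1
eef_pos: [0.5294, 0.1606, 0.1567]
eef_rot: [-0.0, 0.565, 0.825, -0.0]
wrist_force: [-4.7, -1.2, 2.8]
opening: 0.198
```

```bash
python3 -c "
from h import *
state()"
```

```text
t 16.1 pos [0.5294 0.1606 0.1567] psi 111.24 F [-4.7 -1.2  2.8] T [-0.31  1.05 -0.11] open 0.198 q [ 0.08  0.31  1.77 -0.    1.06 -0.29]
```

Run:
```python
from h import *
p,d=camera("scene");m=camera_model("scene");W=cloud(m,d)
u,v=proj(m,(.58,.11,.03))[0].astype(int);print(u,v)
cv2.imwrite("pics/s2.png",cv2.resize(p[v-60:v+60,u-80:u+80,::-1],(800,600),interpolation=cv2.INTER_CUBIC))
a=(blue(p)>0)&(W[...,2]>.015)&(W[...,2]<.037)&(np.hypot(W[...,0]-.529,W[...,1]-.16)<.085)
q=W[a]*1000;print(len(q));print(q[np.argsort(q[:,1])][::max(1,len(q)//15)].round())
p,d=camera("wrist");m=camera_model("wrist");np.savez("w9.npz",p=p,d=d,**m);W=cloud(m,d)
M=(np.hypot(W[...,0]-.617,W[...,1]-.086)<.085)&(W[...,2]>.036)&(W[...,2]<.046)&(d>0)
print("tray",M.sum(),cv2.minAreaRect(np.float32(W[M][:,:2]*1000)))
cv2.imwrite("pics/w9.png",cv2.resize(p[:,:,::-1],(640,480)))
```

```text
300 196
81
[[548.  87.  33.]
 [542.  95.  33.]
 [538. 112.  32.]
 [540. 123.  31.]
 [539. 127.  25.]
 [532. 132.  34.]
 [531. 136.  31.]
 [532. 139.  35.]
 [528. 140.  35.]
 [537. 143.  35.]
 [548. 148.  27.]
 [546. 152.  24.]
 [544. 158.  33.]
 [546. 161.  30.]
 [543. 168.  33.]
 [542. 172.  28.]
 [541. 176.  30.]]
tray 912 ((613.9848022460938, 93.54512786865234), (100.20792388916016, 93.75397491455078), 3.194530487060547)
```

View pics/s2.png

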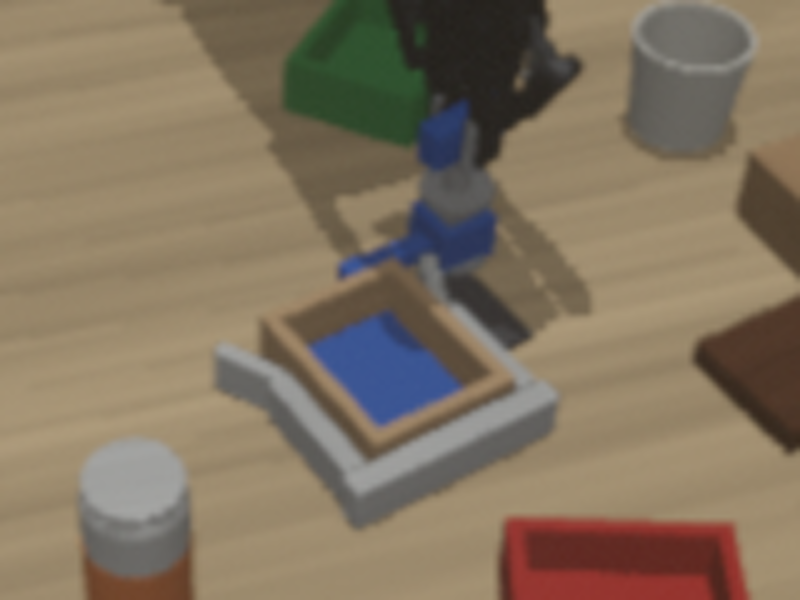

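>>> arm_command --pt "0 0 0 0 0 -1 0.0" --pt "0 0 0 0 0 -2 0.0" --pt "0 0 0 0 0 -3 0.0" --pt "0 0 0 0 0 -4 0.0" --pt "0 0 0 0 0 -4 0.0"

```text
time_s: 16.7
eef_pos: [0.5293, 0.1605, 0.1567]
eef_rot: [-0.0, 0.536, 0.844, -0.0]
wrist_force: [-5.4, -2.1, 2.3]
opening: 0.203
```

```bash
python3 -c "
from h import *
o=state()
r=rot(o['eef_rot']);m=camera_model('wrist');p,d=camera('wrist');W=cloud(m,d);L=r.inv().apply(W.reshape(-1,3)-o['eef_pos']).reshape(W.shape)*1000
t=(blue(p)>0)&(np.abs(L[...,0])<40)&(np.abs(L[...,1])<15)&(L[...,2]<52)&(L[...,2]>20);q=L[t]
print('handle top z',np.median(q[:,2]).round(1),cv2.minAreaRect(np.float32(q[:,:2])),len(q))
t=(blue(p)>0)&(np.abs(W[...,2]-.044)<.004)&(np.hypot(W[...,0]-.529,W[...,1]-.16)<.035);q=W[t]*1000
print(len(q),cv2.minAreaRect(np.float32(q[:,:2])))
"
```

```text
t 16.7 pos [0.5293 0.1605 0.1567] psi 115.2 F [-5.4 -2.1  2.3] T [-0.39  1.12 -0.22] open 0.203 q [ 0.08  0.31  1.77 -0.    1.06 -0.36]
handle top z 38.8 ((0.14784812927246094, 0.3943061828613281), (56.10487365722656, 19.784748077392578), 0.39180728793144226) 4248
411 ((525.4765014648438, 173.28079223632812), (35.44575500488281, 10.609922409057617), 16.32464599609375)
```

>>> arm_command --pt "0 0 0 0 0 -1 0.0" --pt "0 0 0 0 0 -2 0.0" --pt "0 0 0 0 0 -3 0.0" --pt "0 0 0 0 0 -3 0.0" --pt "0 0 0 0 0 -3 0.0"

```text
time_s: 17.25
eef_pos: [0.5293, 0.1605, 0.1567]
eef_rot: [-0.001, 0.514, 0.858, -0.0]
wrist_force: [-4.6, -2.1, 2.3]
opening: 0.202
```

```bash
python3 -c "
from h import *
o=state();m=camera_model('wrist');p,d=camera('wrist');W=cloud(m,d)
t=(blue(p)>0)&(np.abs(W[...,2]-.044)<.004)&(np.hypot(W[...,0]-.529,W[...,1]-.16)<.035);q=W[t]*1000
print(len(q),cv2.minAreaRect(np.float32(q[:,:2])))
"
```

```text
t 17.25 pos [0.5293 0.1605 0.1567] psi 118.13 F [-4.6 -2.1  2.3] T [-0.47  1.09 -0.55] open 0.202 q [ 0.08  0.31  1.77 -0.    1.06 -0.41]
407 ((525.2085571289062, 173.31802368164062), (35.72261047363281, 10.353504180908203), 17.566190719604492)
```

Torque rose to 0.55 N·m, so the button is at its stop. Turn back inside the clearance, then lift straight out.

>>> arm_command --pt "0 0 0 0 0 3 0.0" --pt "0 0 0 0 0 6 0.0" --pt "0 0 0 0 0 9 0.0" --pt "0 0 0 0 0 10 0.0" --pt "0 0 0 0 0 10 0.0"

```text
time_s: 17.8
eef_pos: [0.5297, 0.1608, 0.1566]
eef_rot: [-0.0, 0.586, 0.81, 0.0]
wrist_force: [-2.0, -0.0, -2.7]
opening: 0.204
```

```bash
python3 -c "
from h import *
o=state();m=camera_model('wrist');p,d=camera('wrist');W=cloud(m,d)
t=(blue(p)>0)&(np.abs(W[...,2]-.044)<.004)&(np.hypot(W[...,0]-.529,W[...,1]-.16)<.035);q=W[t]*1000
print(len(q),cv2.minAreaRect(np.float32(q[:,:2])))
"
```

```text
t 17.8 pos [0.5297 0.1608 0.1566] psi 108.21 F [-2.  -0.  -2.7] T [0.19 0.49 0.01] open 0.204 q [ 0.08  0.31  1.77  0.    1.06 -0.24]
396 ((525.1739501953125, 174.1170654296875), (35.91141891479492, 8.98986530303955), 17.368377685546875)
```

>>> arm_command --pt "0 -0.0005 0 0 0 0 0.0" --pt "0 -0.0005 -0.004 0 0 0 0.0" --pt "0 -0.0005 -0.01 0 0 0 0.0" --pt "0 -0.0005 -0.018 0 0 0 0.0" --pt "0 -0.0005 -0.028 0 0 0 0.0"

```text
time_s: 18.35
eef_pos: [0.5297, 0.1605, 0.1859]
eef_rot: [0.0, 0.587, 0.81, 0.0]
wrist_force: [0.1, -1.0, -1.6]
opening: 0.2
```

>>> arm_command --pt "0 0 -0.02 0 0 0 0.0" --pt "0 0 -0.045 0 0 0 0.0" --pt "0 0 -0.07 0 0 0 0.0" --pt "0 0 -0.08 0 0 0 0.0" --pt "0 0 -0.08 0 0 0 0.0"

```text
time_s: 18.85
eef_pos: [0.5304, 0.1606, 0.2673]
eef_rot: [0.002, 0.587, 0.81, 0.002]
wrist_force: [-0.3, 0.0, -2.7]
opening: 0.206
```

Run:
```python
from h import *
o=state();go(.54,-.05,.265,50)
r=rot(o["eef_rot"]);m=camera_model('wrist');p,d=camera('wrist');np.savez("w10.npz",p=p,d=d,**m);W=cloud(m,d)
L=r.inv().apply(W.reshape(-1,3)-o["eef_pos"]).reshape(W.shape)*1000
t=(blue(p)>0)&(np.abs(L[...,0])<40)&(np.abs(L[...,1])<15)&(L[...,2]<52)&(L[...,2]>20);q=L[t]
print("handle top z",np.median(q[:,2]).round(1),cv2.minAreaRect(np.float32(q[:,:2])),len(q))
latch(p,d,m)
cv2.imwrite("pics/w10.png",cv2.resize(p[:,:,::-1],(640,480)))
```

```text
t 18.85 pos [0.5304 0.1606 0.2673] psi 108.17 F [-0.3  0.  -2.7] T [ 0.01  0.01 -0.  ] open 0.206 q [ 0.08  0.17  1.7  -0.    1.27 -0.24]
shift [-0.2031 -0.0566  0.0023] rot [ 0.3 -0.1 58.2] rows 7.0
handle top z 38.8 ((0.512542724609375, -0.5397167205810547), (55.577239990234375, 18.623971939086914), 1.5724024772644043) 4220
head 859 [528.9 160.6] [35.  37.3] 14.5 zmed 0.0446
arm dir deg 282.0 21
```

View pics/w10.png

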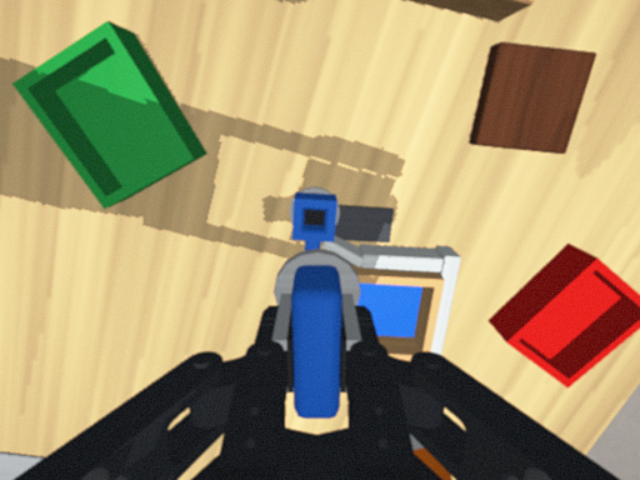

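The button's arm now runs down across the mouth, with the key free above it at measured head (529,160.6). Carry the key back.

>>> arm_command --pt "-0.025 -0.006 0 0 0 7 0.0" --pt "-0.06 -0.015 0 0 0 15 0.0" --pt "-0.095 -0.024 0 0 0 23 0.0" --pt "-0.13 -0.033 0 0 0 31 0.0" --pt "-0.152 -0.039 0 0 0 38.7 0.0"

```text
time_s: 19.4
eef_pos: [0.5389, 0.0018, 0.263]
eef_rot: [-0.001, 0.824, 0.567, -0.001]
wrist_force: [-0.1, 0.0, -1.2]
opening: 0.205
```

>>> arm_command --pt "-0.029 0.013 0 0 0 7.7 0.0" --pt "-0.057 0.026 0 0 0 15.5 0.0" --pt "-0.086 0.039 0 0 0 23.2 0.0" --pt "-0.114 0.051 0 0 0 31 0.0" --pt "-0.143 0.064 0 0 0 38.7 0.0"

```text
time_s: 19.9
eef_pos: [0.5485, -0.1533, 0.2629]
eef_rot: [-0.001, 0.965, 0.263, -0.001]
wrist_force: [0.6, 1.9, -1.2]
opening: 0.204
```

>>> arm_command --pt "-0.014 0.028 0 0 0 7.7 0.0" --pt "-0.028 0.056 0 0 0 15.5 0.0" --pt "-0.043 0.084 0 0 0 23.2 0.0" --pt "-0.057 0.115 0 0 0 31 0.0" --pt "-0.071 0.14 0 0 0 38.7 0.0"

```text
time_s: 20.4
eef_pos: [0.5593, -0.3104, 0.2626]
eef_rot: [-0.001, 0.997, -0.072, -0.001]
wrist_force: [-0.7, -1.1, -1.5]
opening: 0.205
```

>>> arm_command --pt "0 0 0.03 0 0 0 0.0" --pt "0 0 0.05 0 0 0 0.0" --pt "0 0 0.05 0 0 0 0.0" --pt "0 0 0.05 0 0 0 0.0" --pt "0 0 0.05 0 0 0 0.0"

```text
time_s: 20.9
eef_pos: [0.5605, -0.3092, 0.2158]
eef_rot: [0.0, 0.998, -0.069, 0.001]
wrist_force: [0.4, 0.1, -1.2]
opening: 0.199
```

Run:
```python
from h import *
o=state();go(.5606,-.3085,.1385,-8.2)
m=camera_model('wrist');p,d=camera('wrist');W=cloud(m,d)
s=(blue(p)>0)&(np.hypot(W[...,0]-.561,W[...,1]+.308)<.05)&(W[...,2]>.031)&(W[...,2]<.041);q=W[s]*1000
if len(q)>20: print(len(q),cv2.minEnclosingCircle(np.float32(q[:,:2])))
m=camera_model('top');p,d=camera('top');np.savez("t3.npz",p=p,d=d);W=cloud(m,d);latch(p,d,m)
M=(np.hypot(W[...,0]-.617,W[...,1]-.086)<.075)&(W[...,2]>.034)&(W[...,2]<.046)&(d>0)
print("tray",M.sum(),cv2.minAreaRect(np.float32(W[M][:,:2]*1000)))
cv2.imwrite("pics/t3.png",cv2.resize(p[140:260,170:330,::-1],(800,600),interpolation=cv2.INTER_CUBIC))
```

```text
t 20.9 pos [ 0.5605 -0.3092  0.2158] psi -7.92 F [ 0.4  0.1 -1.2] T [0.02 0.03 0.04] open 0.199 q [-0.69  0.41  1.51 -0.    1.23  1.02]
shift [-0.0001 -0.0008  0.0773] rot [ 0.  -0.1  0.3] rows 2.0
1539 ((561.526123046875, -308.5809020996094), 29.35065460205078)
head 77 [527.9 158.1] [33.8 33.2] 14.3 zmed 0.0429
arm dir deg 285.0 46
tray 332 ((618.3638305664062, 88.393798828125), (120.96066284179688, 96.21418762207031), 17.095319747924805)
```

View pics/t3.png

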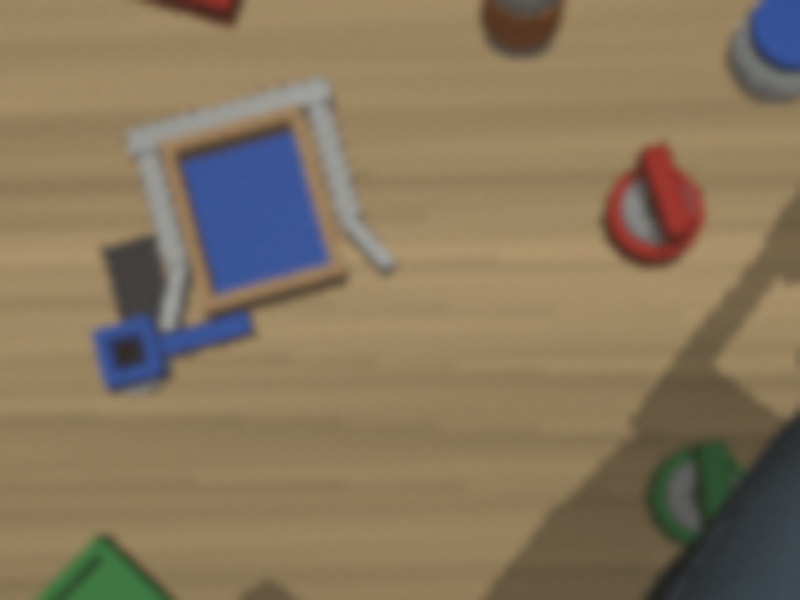

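The top view shows the tray home against the bar and the button arm across the mouth behind it. Lower the key into its stand.

>>> arm_command --pt "0 0 0.02 0 0 0 0.0" --pt "0 0 0.04 0 0 0 0.0" --pt "0 0 0.06 0 0 0 0.0" --pt "0 0 0.075 0 0 0 0.0" --pt "0 0 0.075 0 0 0 0.0"

```text
time_s: 21.5
eef_pos: [0.5591, -0.3082, 0.138]
eef_rot: [-0.001, 0.998, -0.069, -0.001]
wrist_force: [0.4, 0.1, -1.6]
opening: 0.2
```

```bash
python3 -c "
from h import *
o=state()"
```

```text
t 21.5 pos [ 0.5591 -0.3082  0.138 ] psi -7.93 F [ 0.4  0.1 -1.6] T [-0.05 -0.02 -0.07] open 0.2 q [-0.69  0.5   1.55 -0.    1.1   1.02]
```

>>> arm_command --pt "0 0 0.001 0 0 0 0.0" --pt "0 0 0.002 0 0 0 0.0" --pt "0 0 0.003 0 0 0 0.0" --pt "0 0 0.0035 0 0 0 0.0" --pt "0 0 0.0035 0 0 0 0.0"

```text
time_s: 22.0
eef_pos: [0.5601, -0.3092, 0.1368]
eef_rot: [0.0, 0.998, -0.069, 0.0]
wrist_force: [-0.1, 0.2, -1.1]
opening: 0.204
```

```bash
python3 -c "
from h import *
o=state()"
```

```text
t 22.0 pos [ 0.5601 -0.3092  0.1368] psi -7.94 F [-0.1  0.2 -1.1] T [-0.    0.02  0.08] open 0.204 q [-0.69  0.51  1.55 -0.    1.09  1.02]
```

Still free, with about 2 mm to go.

>>> arm_command --pt "0 0 0.0005 0 0 0 0.0" --pt "0 0 0.001 0 0 0 0.0" --pt "0 0 0.0015 0 0 0 0.0" --pt "0 0 0.002 0 0 0 0.0" --pt "0 0 0.002 0 0 0 0.0"

```text
time_s: 22.5
eef_pos: [0.5601, -0.3092, 0.1353]
eef_rot: [0.0, 0.998, -0.069, 0.0]
wrist_force: [-2.2, 0.3, 5.6]
opening: 0.202
```

```bash
python3 -c "
from h import *
o=state()"
```

```text
t 22.5 pos [ 0.5601 -0.3092  0.1353] psi -7.93 F [-2.2  0.3  5.6] T [0.43 0.42 0.05] open 0.202 q [-0.69  0.51  1.55 -0.    1.09  1.02]
```

The flange rests on the ring at the same height as at the grasp. Release and rise.

>>> arm_command --pt "0 0 0 0 0 0 0.025" --pt "0 0 0 0 0 0 0.05" --pt "0 0 0 0 0 0 0.05" --pt "0 0 0 0 0 0 0.05" --pt "0 0 0 0 0 0 0.05"

```text
time_s: 23.0
eef_pos: [0.56, -0.309, 0.1342]
eef_rot: [-0.0, 0.998, -0.069, -0.0]
wrist_force: [-0.9, -0.8, 0.0]
opening: 0.587
```

>>> arm_command --pt "0 0 -0.02 0 0 0 0.05" --pt "0 0 -0.05 0 0 0 0.05" --pt "0 0 -0.09 0 0 0 0.05" --pt "0 0 -0.13 0 0 0 0.05" --pt "0 0 -0.15 0 0 0 0.05"

```text
time_s: 23.5
eef_pos: [0.561, -0.3098, 0.2889]
eef_rot: [0.002, 0.998, -0.069, 0.002]
wrist_force: [0.4, -0.4, 0.0]
opening: 0.585
```

Run:
```python
from h import *
o=state()
m=camera_model('wrist');p,d=camera('wrist');key(p,d,m)
cv2.imwrite("pics/w11.png",cv2.resize(p[:,:,::-1],(640,480)))
```

```text
t 23.5 pos [ 0.561  -0.3098  0.2889] psi -7.93 F [ 0.4 -0.4  0. ] T [-0.    0.    0.04] open 0.585 q [-0.69  0.33  1.45  0.    1.35  1.02]
handle 931 zmed 0.0965 ((560.2581787109375, -308.920166015625), (17.082984924316406, 55.10198211669922), 81.38997650146484)
ring circle ((560.9885864257812, -307.9854736328125), 29.525047302246094)
```

View pics/w11.png

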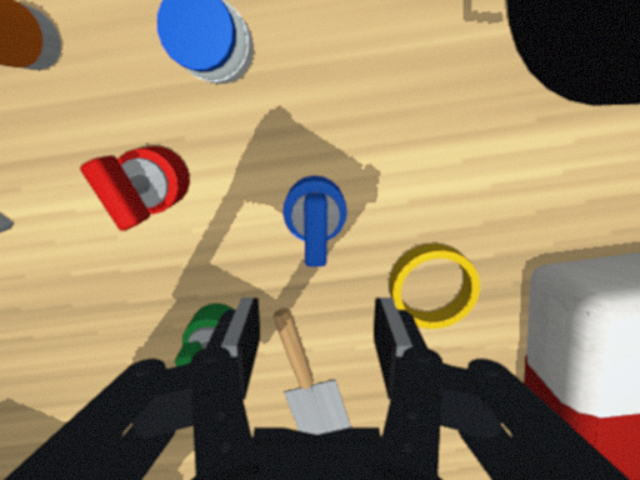

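```bash
python3 -c "
from bench import ctrl
print(ctrl.hand_in())"
```

```text
the job is handed in; nothing more can be done
None
```

The job is done and handed in at about 23.6 s. The tray is home, the button is turned across the mouth, and the blue key stands upright in its blue stand again.

- **Tray:** I gripped its rear wall and slid it in until it met the back bar at about 12 N. Afterwards the wrist camera put it at (616.4, 85.5) mm, 14.6°, and the top view shows it against the bar.
- **Button:** The key went in without jamming and turned counter-clockwise until the torque rose from about 0.1 to 0.55 N·m, which is the stop. I backed off inside the clearance and lifted straight out. The top view shows the arm across the mouth behind the tray.
- **Key:** The flange touched the stand ring at the height it had when I picked it up. After release the handle top is 96.5 mm above the counter and centred in the stand to about 1 mm.

**Checks that disagreed:**
- My first dock estimate was about 4 mm short along its x. The contact with the back bar corrected it.
- Readings of the button's final direction scattered from 282° to 285°, against about 280.5° expected at the stop. The view was partly blocked and coarse, so I relied on the torque rise.
- The last top-view tray fit was also coarse: it read 121×96 mm where the tray is 110×90 mm.

I touched nothing else on purpose, but I did not measure the other objects again after the moves.

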